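# Key a canister into its holder and open its tight cap

## Robot

A 7-joint arm with a two-finger parallel gripper is mounted at the origin on a cart in front of the work surface, level with it; the furniture and walls round the work are solid. World frame = base frame: x ahead of the robot, y to its left, z up, the work surface at z = 0. Lengths are in m, angles in rad, forces in N, time in s.
With the tool pointing down it reaches from about 0.425 to 0.95 m from the base axis. Payload 16.7 kg.
Tool frame: the origin (TCP) lies between the finger pads; the fingertips stand 17 mm ahead of it and the grasp point (between the pads) lies 2 mm behind it (robot.nose_length is the distance from the TCP to the fingertips, in m); z points along the fingers, y is the direction in which the jaws open and shut (so a half turn about z gives the same grasp; the last joint's range is limited). The gripper opens to 94 mm and grips with 3 to 60 N. Pads are 16 mm wide; open, the fingers measure 119 mm over their backs; the gripper's body (75 mm by 177 mm) begins 78 mm behind the grasp point.
Start: joints at [-1.359, 0.426, 0.074, 1.606, -0.034, 1.111, -0.067], TCP at [0.238, 0.631, 0.222] pointing down, gripper open.
Joint ranges: [-2.85, 2.85], [-0.5, 2.14], [-1.23, 1.37], [0.21, 2.46], [-1.02, 4.16], [0.16, 2.05], [-2.73, 2.73]. Speed limits (rad/s): [1.89, 1.89, 2.39, 2.39, 3.01, 3.01, 3.01].

## Interface

Orientations are given as a unit quaternion [x, y, z, w].
In Python, from bench import robot gives the robot as it stands.
- The arm moves only by the tool servo_tool, never from a script. Its arguments are lists of equal length, an entry for each row: "fingers": the finger opening in mm, from 0 to 94; "travel": the shift along the world's x, y, z in mm, a list of three; "delta_rot": the turn, a rotation vector about the world's x, y, z in degrees, a list of three. In form: {"fingers": [fingers, ...], "travel": [[dx, dy, dz], ...], "delta_rot": [[ax, ay, az], ...]}. A call has 1 to 20 rows; each row is the pose to reach, as a shift and turn from the pose measured when the call began; what a row does not reach only later rows make up. A row lasts 1/12 s, in which the tool goes at most 41.7 mm and 7.16 degrees, less where a joint would pass 70% of its speed; a pose out of reach is approached as far as the arm can. A call with a gripper value outside its range is refused whole. The fingers move at their own pace and stop on an object; "squeeze" is the grip in N (left out, the last holds). Time passes only in rows, so rows that repeat a pose let the fingers close. It gives the time, the measured TCP pose, the force and the opening at its end, in the units of the state.
- robot.state(): the state, without advancing time (a new reading comes with each control period).
- robot.get_image(name): name is "scene" or "top" or "wrist"; returns a dict with "image" (480x640x3 uint8, blue, green, red), "mtx" (3x3 intrinsics, pixels), "xyz" and "attitude" of the camera in the world. Camera axes: x right, y down, z forward; pixel columns grow to the right and rows downward; lengths in m; the calibration is good to about 2 mm. A picture is of the moment at which its call begins. There is no depth.
- robot.hand_in(): hands the job in, once; it reports no verdict.
Trained networks look in a picture, given as the dict that the camera call returned (one of the last four; its "shot" number tells which), for a name from the list of things; names that differ only in an ending like _2 or _b are one class to them, and where a whole thing is asked for, a point or a joint stands for the part that bears it (a point fixed in the world has none). Each returns a list of dicts, best first, with "score" (0 to 1); they miss things now and then, are a little off and sometimes report something else, mostly with a low value. They report only what shows in the picture. A call takes as long as a camera call. They do not tell look-alikes from the thing itself.
- robot.outline_of(picture, thing): "mask" (480x640 bool, what is visible of it) and "box" ([left, top, right, bottom] in pixels, round what is visible of it).
The state is a dict: "clock": time; "qpos": joint angles; "joint_velocities": joint speeds; "effort": joint torques, N m; "tool_pos": TCP position; "ee_rot": TCP orientation; "force": force on the tool from outside, world axes, zero at the start; "moment": the same for the moment, N m; "width": finger opening in m.
Only numpy, scipy, OpenCV 4.12 (cv2) and the standard library are available. Lean on these libraries where they do the work, as an engineer would, in place of code of your own. Each camera call takes 0.05 s, during which the arm holds its last target.

## Task

Stand the small capped metal canister in the round bench holder with its spine turned into the holder's notch and its foot fully home, so that the holder keeps it from turning. Then unscrew the tight cap anticlockwise until its lugs come free, lift it straight up clear of the mouth, and finish still holding it level and steady about 2 cm above the open mouth, with the canister still fully home in the holder. Leave the ramekin, cup, tape roll and shaker where they are.

Things in the scene. Friction and masses are not known exactly. Their poses are not given: they have to be found in the camera images.
- jar: Upright bare-metal (aluminium) canister, loose, 0.24 to 0.39 kg. Origin: centre of its underside, z up its axis. Round body 56 mm in diameter, 74 mm high, bevelled foot; 100 mm high with its cap. A vertical spine on its -x side (see spine) shows its turn. It can be carried by the tight cap. Standing free on the worktop it turns along with the cap; only the holder braces it.
- spine (a point): Foot of the canister's spine, on the canister's -x side 31 mm from the axis, 1 mm above the underside. The spine is an upright round bar 10 mm wide with round ends, standing out to 36 mm from the axis, 46 mm high.
- jar_mouth (a point): Centre of the canister's mouth, 96 mm above its underside, at the top of a neck 44 mm in diameter. A sprung seal ring in the mouth pushes the cap up with about 10 N, so the cap is stiff to turn (0.2 to 0.5 N m).
- cap: Dark-grey screw cap on the canister, 60 g: 60 mm across its 16 upright grip flats (one pair faces +x and -x), 24 mm high, a thin radial ridge on top at -x. Origin on the axis at the skirt's lower edge, z up. Closed, it is 76 mm above the canister's underside, at its clockwise stop or 0 to 6 degrees anticlockwise of the canister's frame. The skirt hides 20 mm of neck and must rise that far to clear it.
- cap_top (a point): Centre of the cap's flat top, 24 mm above the cap's origin. Three lugs under level thread segments hold the cap; it rises at most 2 to 3 mm by itself. Seen from above they are free 55 to 95 degrees anticlockwise of the canister's frame (aim at 77); short of that, lifting the cap lifts the canister too; at about 98 degrees the next stop blocks it.
- holder: Holder fixed to the worktop: dark steel plate 110 x 100 x 6 mm with a dark-grey round wall, 60 mm inner and 72 mm outer diameter, from z = 6 to 34 mm. Origin: centre of the plate's underside, z up. One notch in the wall on its -x side. Home, the canister's foot stands on the plate, 6 mm above the origin, with its frame turned like the holder's (play: 2 mm; 3 degrees, up to 7 when the cap is twisted).
- notch (a point): Middle of the notch at the top of the holder's wall, on the holder's -x side 37 mm from its axis, 34 mm above its underside. The notch is 13 mm wide, between two cheeks that reach out to 46 mm from the axis. The canister goes down only with its spine in the notch.
- ramekin: Ribbed white ramekin, bystander, 68 mm wide, 36 mm high; origin at its underside.
- mint_cup: Mint-green cup, bystander, 70 x 92 mm, 50 mm high; origin at its underside.
- tape_roll: Roll of brown tape lying flat, bystander, 67 mm wide, 37 mm high; origin at its underside.
- shaker: Glass salt shaker with domed cap, standing alone, bystander, 27 mm wide, 74 mm high; origin at its underside.
Not all that is in view belongs to the job. Leave any pink look-alike of the holder alone.

How it is judged:
On the way, in this order (a step that is already met when the one before it is completed fails the run):
1. the canister is fully home in the holder, spine in the notch, with its cap still on (z of jar in the frame of holder below 0.01 m and horizontal distance between jar and holder below 0.006 m and angle between the x axis of jar and the x axis of holder, either way round below 0.2 rad and angle between jar's own z axis and vertical below 0.08 rad and z of cap in the frame of jar between 0.07 and 0.08 m), for 0.2 s.
2. the cap is turned out of its threads while the canister stays braced in the holder (z of jar in the frame of holder below 0.01 m and horizontal distance between jar and holder below 0.006 m and angle between the x axis of jar and the x axis of holder, either way round below 0.2 rad and angle between jar's own z axis and vertical below 0.08 rad and angle between the x axis of cap and the x axis of jar, either way round above 0.7 rad), for 0.05 s.
At the end, for the whole second after the job is handed in: Cap held in the fingers, still, level within 0.15 rad, lower edge 2 to 41 mm above the mouth, within 20 mm of the axis, touching neither canister nor holder; canister home (within 4 mm of the plate, 6 mm of centre, 0.2 rad of the notch, tilt under 0.08 rad); bystanders within 30 mm (z of jar in the frame of holder below 0.01 m and horizontal distance between jar and holder below 0.006 m and angle between the x axis of jar and the x axis of holder, either way round below 0.2 rad and angle between jar's own z axis and vertical below 0.08 rad and z of cap_top in the frame of jar_mouth between 0.026 and 0.065 m and horizontal distance between cap and jar below 0.02 m and angle between cap's own z axis and vertical below 0.15 rad and linear speed of cap below 0.02 m/s and contact force between the fingers and cap above 1 N and contact force between cap and jar below 0.1 N and contact force between cap and holder below 0.1 N and distance of each of ramekin, mint_cup, tape_roll, shaker from where it was at the start of the episode below 0.03 m); the arm keeps its last pose, push and grip.
It fails at once if the canister is tipped over (angle between jar's own z axis and vertical above 0.6 rad).
It fails at once if a bystander is pushed away by more than 30 mm (distance of any of ramekin, mint_cup, tape_roll, shaker from where it was at the start of the episode above 0.03 m).
It also fails if it takes over 48 s, if anything falls off the work surface, if the arm or the gripper's body presses on something with over 40 N, if the wrist force passes 120 N, or if a joint passes its speed limit or range.

## Working session

There is one attempt and no reset: what is moved stays moved. The work goes in short steps, Python scripts to look and compute and a tool call to move; the robot and the scene stay as the last step left them, time stands still between calls to the robot, and variables do not carry over. Pictures are saved under pics/ and viewed, and the job is handed in when it is done.

Besides the shell and the picture viewer there is one more tool, called as a command line: name --argument value ..., lists and objects as JSON in quotes. servo_tool: Moves the arm, as the interface text tells. Its arguments: {"type":"object","properties":{"fingers":{"type":"array","items":{"type":"number"}},"travel":{"type":"array","items":{"type":"array","items":{"type":"number"}}},"delta_rot":{"type":"array","items":{"type":"array","items":{"type":"number"}}},"squeeze":{"type":"number"}},"required":["fingers","travel","delta_rot"]}

```bash
ls; mkdir -p pics
cat > h.py <<'E'
import numpy as np,cv2
from bench import robot
from scipy.spatial.transform import Rotation as R
def ray(p,u,v):
    M=p["mtx"];d=np.linalg.inv(M)@np.array([u,v,1.0])
    A=np.array(p["attitude"]);Rm=R.from_quat(A).as_matrix() if A.size==4 else A
    return np.array(p["xyz"]),Rm@d
def at_z(p,u,v,z):
    o,d=ray(p,u,v);return o+d*(z-o[2])/d[2]
def proj(p,X):
    A=np.array(p["attitude"]);Rm=R.from_quat(A).as_matrix() if A.size==4 else A
    c=Rm.T@(np.array(X)-np.array(p["xyz"]));q=p["mtx"]@c;return q[:2]/q[2]
E
python3 - <<'E'
from h import *
for n in ["scene","top","wrist"]:
    p=robot.get_image(n);cv2.imwrite(f"pics/{n}0.png",p["image"])
    print(n,p["xyz"],p["attitude"],np.array(p["mtx"]).tolist())
    for t in ["jar","cap","holder","spine","notch"]:
        try: print(t,[(round(o["score"],2),o["box"]) for o in robot.outline_of(p,t)])
        except Exception as e: print(t,e)
print(robot.state())
E
```

```text
pics
scene [-0.14131174 -0.86220068  0.77494938] [ 0.82558506 -0.28266721  0.17182666 -0.45714785] [[551.9827291243197, 0.0, 314.89165207892006], [0.0, 551.9827291243197, 239.9665487947899], [0.0, 0.0, 1.0]]
jar [(0.66, [327.8, 277.8, 354.0, 308.5])]
cap [(0.74, [327.3, 256.6, 355.0, 281.8])]
holder [(0.74, [252.7, 256.9, 307.5, 293.7]), (0.66, [234.9, 218.0, 278.4, 246.4])]
spine [(0.56, [328.5, 280.5, 353.3, 310.0])]
notch [(0.79, [251.6, 256.2, 306.7, 295.5]), (0.65, [234.5, 217.1, 280.2, 250.0])]
top [ 0.33689268 -0.01225878  1.1149523 ] [-0.68706685  0.71908461 -0.07526091  0.0720573 ] [[482.76830784887824, 0.0, 320.61292649422955], [0.0, 482.76830784887824, 247.1133264038599], [0.0, 0.0, 1.0]]
jar []
cap [(0.82, [354.8, 241.4, 385.8, 267.4])]
holder [(0.74, [272.3, 258.1, 333.1, 318.5]), (0.56, [187.4, 236.4, 247.6, 296.7])]
spine [(0.62, [355.5, 263.4, 380.0, 272.5])]
notch [(0.92, [186.2, 234.1, 246.2, 290.8]), (0.83, [270.7, 256.5, 328.2, 315.1]), (0.66, [356.2, 263.7, 382.6, 274.9])]
wrist [0.16610671 0.65879138 0.38474234] [0.81514335 0.56364665 0.0754447  0.11023555] [[37
[... 164 characters left out ...]
'qpos': array([-1.35954015,  0.4260919 ,  0.07385391,  1.60599635, -0.03406988,
        1.11081543, -0.06711212]), 'joint_velocities': array([-1.09861457e-04, -1.83079136e-04,  2.28612315e-04, -6.71938167e-05,
        4.99514783e-04, -3.15045488e-04, -1.02174759e-03]), 'effort': array([-2.68620297e-04, -9.35485983e+01,  3.66253361e+00, -4.54561865e+01,
       -4.91577282e-02,  1.27505764e-02, -2.53724210e-05]), 'tool_pos': array([0.23824766, 0.63151312, 0.22247244]), 'ee_rot': array([ 1.79408667e-01,  9.83774633e-01, -2.54283422e-05, -1.53589360e-05]), 'force': array([0.51369312, 0.2793457 , 1.04600804]), 'moment': array([ 0.00431631, -0.0050659 ,  0.03064579]), 'width': 0.09408790343750639}
```

View pics/scene0.png

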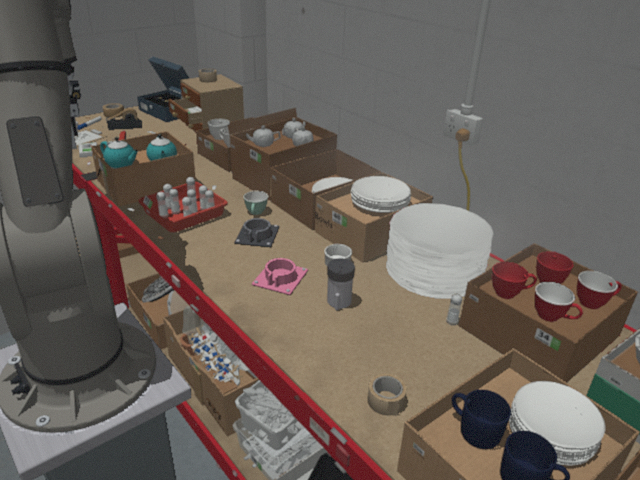

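View pics/top0.png

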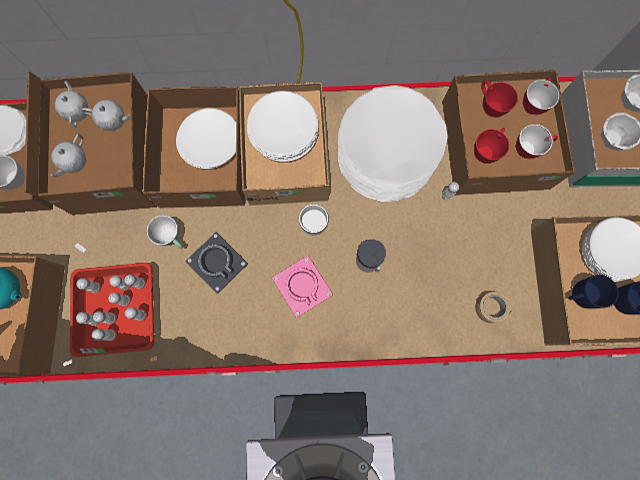

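Run:
```python
import cv2
a=cv2.imread('pics/top0.png')[215:335,170:410];cv2.imwrite('pics/topc.png',cv2.resize(a,None,fx=3.3,fy=3.3,interpolation=2))
a=cv2.imread('pics/scene0.png')[200:330,220:400];cv2.imwrite('pics/scenec.png',cv2.resize(a,None,fx=4.3,fy=4.3,interpolation=2))
```

```text
(no output)
```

View pics/topc.png

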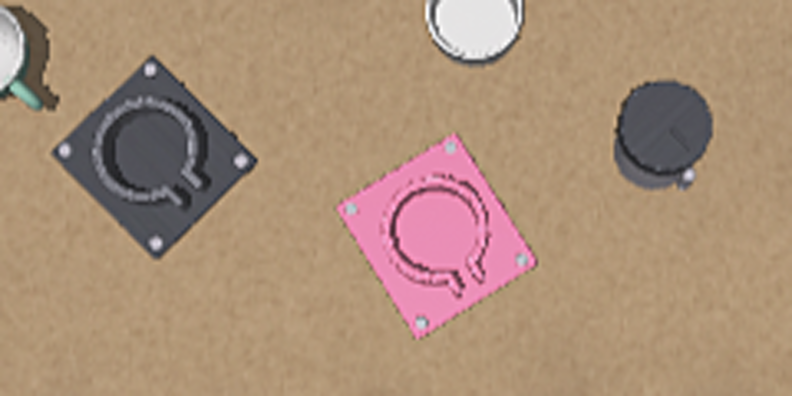

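View pics/scenec.png

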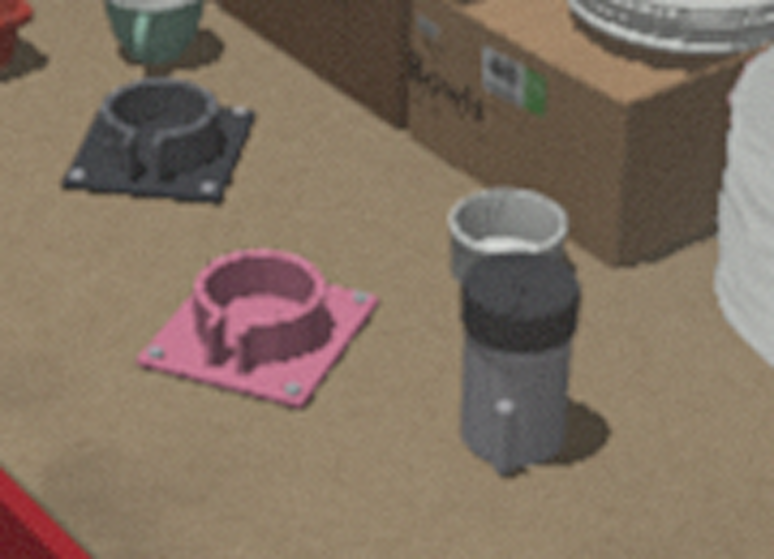

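The holder candidates are the dark one at top (216,262) and the pink look-alike at (303,287). The jar is the only one of its kind, at (371,254) with its spine at about (378,268). I'm choosing the dark holder; its notch faces lower-right in the top view.

Run:
```python
from h import *
p=robot.get_image("top")
c=lambda x,y:(x/3.3+170-.35,y/3.3+215-.35)
cor=[at_z(p,*c(*q),.006) for q in [(152,57),(256,160),(157,259),(52,152)]]
C=np.mean(cor,0);print("corners",np.round(cor,4).tolist(),"C",C)
for i in range(4):
    d=cor[(i+1)%4]-cor[i];print(np.linalg.norm(d),np.degrees(np.arctan2(d[1],d[0])))
n=at_z(p,*c(191,188),.034);d=C-n;print("notch",n,"yaw from notch",np.degrees(np.arctan2(d[1],d[0])),np.linalg.norm(d[:2]))
w=at_z(p,*c(150,147),.034);print("wall c",w)
j=at_z(p,*c(664,127),.1);s=at_z(p,*c(688,176),.046);d=j-s
print("cap",j,"spine",s,np.linalg.norm(d[:2]),"yaw",np.degrees(np.arctan2(d[1],d[0])))
q=at_z(p,*c(688,150),.1);d=j-q;print("ridge yaw",np.degrees(np.arctan2(d[1],d[0])))
e=robot.state()["ee_rot"];print(R.from_quat(e).as_matrix().round(3).tolist())
sc=robot.get_image("scene");print(proj(sc,j),proj(sc,[*w[:2],.034]))
t=np.array(robot.state()["tool_pos"])
wc=robot.get_image("wrist");Rt=R.from_quat(e).as_matrix();print("cam in tool",Rt.T@(np.array(wc["xyz"])-t),(Rt.T@R.from_quat(wc["attitude"]).as_matrix()).round(3).tolist())
```

```text
corners [[0.6196, 0.2233, 0.006], [0.5412, 0.15, 0.006], [0.4743, 0.2199, 0.006], [0.5536, 0.294, 0.006]] C [0.54715612 0.22182036 0.006     ]
0.10731837827965048 -136.86585605037067
0.0968525233750251 133.74931793120936
0.10853320266129922 43.06612955556505
0.0967182619628742 -46.969455164893255
notch [0.51860161 0.19070372 0.034     ] yaw from notch 47.45862672182817 0.04223275285972818
wall c [0.54851968 0.21880369 0.034     ]
cap [ 0.53361856 -0.12881359  0.1       ] spine [ 0.50946005 -0.14903235  0.046     ] 0.03150288697169239 yaw 39.926647811734384
ridge yaw 42.44635639836031
[[-0.936, 0.353, -0.0], [0.353, 0.936, -0.0], [0.0, -0.0, -1.0]]
[339.08607378 265.88183963] [257.07547947 225.4363665 ]
cam in tool [ 7.71621647e-02  2.91250226e-05 -1.62248579e-01] [[-0.0, -0.964, -0.265], [1.0, 0.0, -0.001], [0.001, -0.265, 0.964]]
```

servo_tool --fingers '[94, 94, 94, 94, 94, 94, 94, 94, 94, 94, 94, 94, 94, 94, 94, 94]' --travel '[[310, -413, 10], [310, -413, 10], [310, -413, 10], [310, -413, 10], [310, -413, 10], [310, -413, 10], [310, -413, 10], [310, -413, 10], [310, -413, 10], [310, -413, 10], [310, -413, 10], [310, -413, 10], [310, -413, 10], [310, -413, 10], [310, -413, 10], [310, -413, 10]]' --delta_rot '[[0, 0, -5], [0, 0, -5], [0, 0, -5], [0, 0, -5], [0, 0, -5], [0, 0, -5], [0, 0, -5], [0, 0, -5], [0, 0, -5], [0, 0, -5], [0, 0, -5], [0, 0, -5], [0, 0, -5], [0, 0, -5], [0, 0, -5], [0, 0, -5]]'

```text
clock: 2.38
tool_pos: [0.5478, 0.2193, 0.2324]
ee_rot: [0.222, 0.975, 0.0, -0.0]
force: [-0.1, 0.1, 1.2]
width: 0.094
```

Run:
```python
from h import *
p=robot.get_image("wrist");cv2.imwrite("pics/w1.png",p["image"]);np.savez("w1.npz",**{k:p[k] for k in("mtx","xyz","attitude")})
s=robot.state();print(s["clock"],s["tool_pos"],s["qpos"],R.from_quat(s["ee_rot"]).as_matrix()[:,1])
```

```text
2.4333 [0.54759727 0.21973001 0.23239759] [-0.73856101  0.28478372  0.30418942  1.80445283 -0.09681754  1.06701638
  0.72522702] [4.31827058e-01 9.01956416e-01 1.25227292e-04]
```

View pics/w1.png

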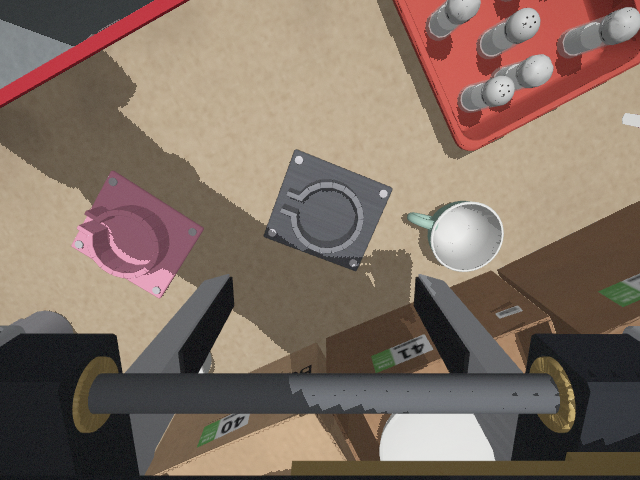

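The dark holder sits at (328,215), with its notch pointing left in this view. The mint cup is at (466,236) and the pink look-alike at (130,240).

Run:
```python
import cv2
a=cv2.imread('pics/w1.png')[140:280,255:405];cv2.imwrite('pics/w1c.png',cv2.resize(a,None,fx=4,fy=4,interpolation=2))
```

```text
(no output)
```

View pics/w1c.png

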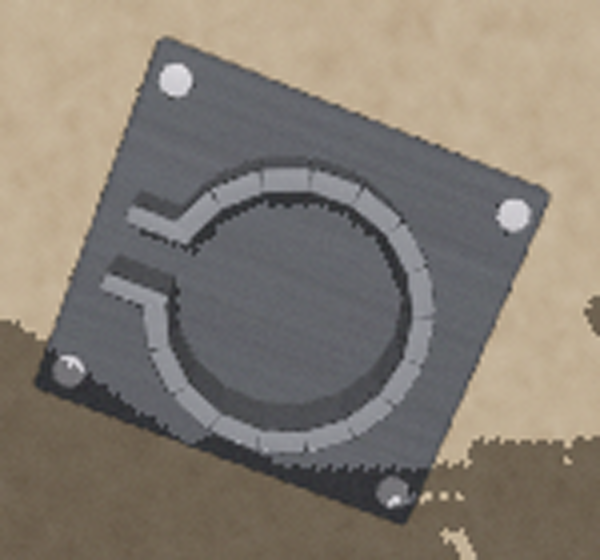

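servo_tool --fingers '[94, 94, 94, 94, 94, 94, 94, 94, 94, 94, 94]' --travel '[[-14, -349, 18], [-14, -349, 18], [-14, -349, 18], [-14, -349, 18], [-14, -349, 18], [-14, -349, 18], [-14, -349, 18], [-14, -349, 18], [-14, -349, 18], [-14, -349, 18], [-14, -349, 18]]' --delta_rot '[[0, 0, 0], [0, 0, 0], [0, 0, 0], [0, 0, 0], [0, 0, 0], [0, 0, 0], [0, 0, 0], [0, 0, 0], [0, 0, 0], [0, 0, 0], [0, 0, 0]]'

```text
clock: 3.35
tool_pos: [0.5336, -0.1288, 0.2504]
ee_rot: [0.221, 0.975, 0.0, -0.0]
force: [0.1, 1.6, 0.1]
width: 0.0942
```

Run:
```python
from h import *
p=robot.get_image("wrist");cv2.imwrite("pics/w2.png",p["image"]);np.savez("w2.npz",**{k:p[k] for k in("mtx","xyz","attitude")})
s=robot.state();print(s["clock"],s["tool_pos"],s["qpos"],R.from_quat(s["ee_rot"]).as_matrix()[:,1])
for t in ["cap","spine"]: print(t,[(round(o["score"],2),o["box"]) for o in robot.outline_of(p,t)])
u,v=map(int,proj(p,[.534,-.129,.09]));print(u,v)
a=p["image"][v-75:v+75,u-100:u+100];cv2.imwrite('pics/w2c.png',cv2.resize(a,None,fx=4,fy=4,interpolation=2));print(u-100,v-75)
```

```text
3.4 [ 0.5338084  -0.12778293  0.25030358] [-0.3092695   0.20559235  0.49845262  1.88064935 -0.11155294  1.08298441
  1.35868805] [4.30385668e-01 9.02644927e-01 5.59711514e-04]
cap [(0.94, [286.3, 196.0, 358.9, 264.5])]
spine [(0.93, [290.2, 187.2, 343.7, 209.7])]
323 227
223 152
```

View pics/w2c.png

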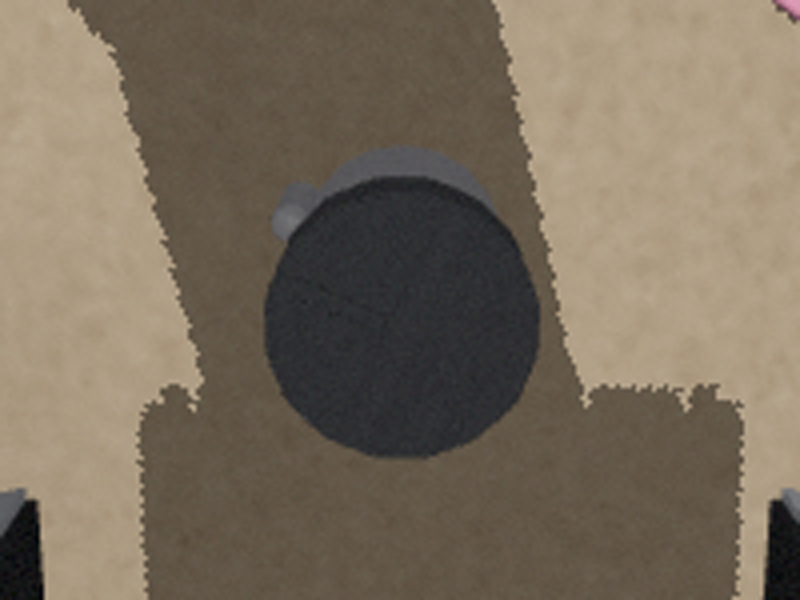

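```bash
cat > fit.py <<'E'
from h import *
from scipy.optimize import least_squares
def ld(f): z=np.load(f);return {k:z[k] for k in z.files}
p1=ld("w1.npz");p2=ld("w2.npz")
P=lambda x,y:(x/4+255-.375,y/4+140-.375)
def tf(q,L):
    c,s=np.cos(q[2]),np.sin(q[2]);L=np.atleast_2d(L);return np.c_[q[0]+c*L[:,0]-s*L[:,1],q[1]+s*L[:,0]+c*L[:,1],L[:,2]]
# plate corners: order image TL,TR,BR,BL
im=np.array([P(160,38),P(550,190),P(407,523),P(37,385)])
g=[at_z(p1,*q,.006) for q in im];print(np.round(g,4).tolist())
print([np.linalg.norm(g[i]-g[i-1]).round(4) for i in range(4)])
# holder local: notch at -x (image left). 
def corners(q,o):return tf(q,o)
# outer-side cheek tips (z .034): cheeks' inner edges at +-6.5, reach to ~46
best=None
for flip in (1,-1):
    L=np.array([[-.055,-.05*flip,.006],[.055,-.05*flip,.006],[.055,.05*flip,.006],[-.055,.05*flip,.006]])
    th=np.linspace(0,2*np.pi,8,endpoint=False)
    f=lambda q:(np.array([proj(p1,X) for X in tf(q,L)])-im).ravel()
    r=least_squares(f,[.548,.22,.75]);
    print(flip,r.x[:2],np.degrees(r.x[2]),r.cost,r.fun.round(2))
# ring outer circle from image extremes
n1=at_z(p1,*P(155,228),.034);n2=at_z(p1,*P(135,295),.034)
pts=[(285,167),(433,318),(280,453),(190,205),(180,398),(400,225),(400,400)]
G=np.array([at_z(p1,*P(*q),.034) for q in pts])
r=least_squares(lambda q:np.hypot(G[:,0]-q[0],G[:,1]-q[1])-q[2],[.548,.22,.036]);print("ring",r.x,r.fun.round(4))
for a in [(128,215),(180,245),(103,283),(165,303)]: print(at_z(p1,*P(*a),.034).round(4))
E
python3 fit.py
python3 - <<'E'
from fit import *
a=cv2.imread('pics/w2.png')
m=cv2.convertScaleAbs(a,alpha=3.5,beta=-70)[180:280,273:373];cv2.imwrite('pics/w2e.png',cv2.resize(m,None,fx=6,fy=6,interpolation=2))
E
```

```text
[[0.4757, 0.2209, 0.006], [0.554, 0.2952, 0.006], [0.6219, 0.2237, 0.006], [0.5426, 0.1499, 0.006]]
[np.float64(0.0976), np.float64(0.108), np.float64(0.0986), np.float64(0.1083)]
1 [0.55384588 0.218788  ] 48.96157608726485 16927.031957818963 [-29.59  99.07 -30.54  86.3   33.2  -83.92  23.23 -78.09]
-1 [0.54869605 0.2223683 ] 43.3067267894912 3.2153999583657713 [-0.5  -1.21  1.25 -0.19  0.42  0.86 -1.17  0.9 ]
ring [0.54873433 0.22202902 0.03563614] [ 0.0004  0.0001  0.0006  0.0004 -0.0008 -0.0008  0.0001]
[0.5098 0.1974 0.034 ]
[0.5219 0.2055 0.034 ]
[0.5221 0.1841 0.034 ]
[0.5332 0.1956 0.034 ]
[[0.4757, 0.2209, 0.006], [0.554, 0.2952, 0.006], [0.6219, 0.2237, 0.006], [0.5426, 0.1499, 0.006]]
[np.float64(0.0976), np.float64(0.108), np.float64(0.0986), np.float64(0.1083)]
1 [0.55384588 0.218788  ] 48.96157608726485 16927.031957818963 [-29.59  99.07 -30.54  86.3   33.2  -83.92  23.23 -78.09]
-1 [0.54869605 0.2223683 ] 43.3067267894912 3.2153999583657713 [-0.5  -1.21  1.25 -0.19  0.42  0.86 -1.17  0.9 ]
ring [0.54873433 0.22202902 0.03563614] [ 0.0004  0.0001  0.0006  0.0004 -0.0008 -0.0008  0.0001]
[0.5098 0.1974 0.034 ]
[0.5219 0.2055 0.034 ]
[0.5221 0.1841 0.034 ]
[0.5332 0.1956 0.034 ]
```

View pics/w2e.png

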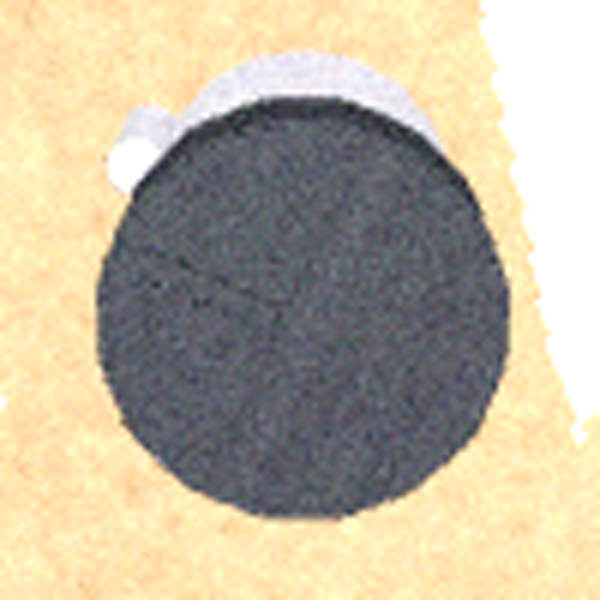

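Run:
```python
from fit import *
Q=lambda x,y:(x/6+273-.42,y/6+180-.42)
c=at_z(p2,*Q(304,314),.1);e=at_z(p2,*Q(130,240),.1);d=c-e
print("cap c",c,"ridge yaw",np.degrees(np.arctan2(d[1],d[0])),np.hypot(*d[:2]))
for a in [(98,314),(510,314),(304,520)]: print(np.linalg.norm(at_z(p2,*Q(*a),.1)-c))
for ang in (36,38,40,42,44,46):
    q=[c[0],c[1],np.radians(ang)]
    for z in (.006,.042):
        X=tf(q,[-.031,0,z])[0];u=proj(p2,X);pr=[((u[0]-273+.42)*6),((u[1]-180+.42)*6)]
        # left tangent: offset perpendicular
        Y=tf(q,[-.036,0,z])[0];w=proj(p2,Y)
        print(ang,z,np.round(pr),np.round([((w[0]-273+.42)*6),((w[1]-180+.42)*6)]))
print(np.degrees(np.arctan2(*R.from_quat(robot.state()["ee_rot"]).as_matrix()[1::-1,1])))
b=at_z(p2,*Q(308,52),.004); print(b)
```

```text
[[0.4757, 0.2209, 0.006], [0.554, 0.2952, 0.006], [0.6219, 0.2237, 0.006], [0.5426, 0.1499, 0.006]]
[np.float64(0.0976), np.float64(0.108), np.float64(0.0986), np.float64(0.1083)]
1 [0.55384588 0.218788  ] 48.96157608726485 16927.031957818963 [-29.59  99.07 -30.54  86.3   33.2  -83.92  23.23 -78.09]
-1 [0.54869605 0.2223683 ] 43.3067267894912 3.2153999583657713 [-0.5  -1.21  1.25 -0.19  0.42  0.86 -1.17  0.9 ]
ring [0.54873433 0.22202902 0.03563614] [ 0.0004  0.0001  0.0006  0.0004 -0.0008 -0.0008  0.0001]
[0.5098 0.1974 0.034 ]
[0.5219 0.2055 0.034 ]
[0.5221 0.1841 0.034 ]
[0.5332 0.1956 0.034 ]
cap c [ 0.53502692 -0.1300818   0.1       ] ridge yaw 40.734399778688896 0.0271952506135205
0.02975700968167072
0.02975305526502957
0.031472386264980494
36 0.006 [156. 110.] [132.  98.]
36 0.042 [142. 144.] [115. 130.]
38 0.006 [153. 116.] [129. 104.]
38 0.042 [139. 150.] [112. 137.]
40 0.006 [151. 121.] [126. 110.]
40 0.042 [136. 156.] [109. 143.]
42 0.006 [149. 126.] [123. 116.]
42 0.042 [134. 161.] [106. 150.]
44 0.006 [147. 132.] [121. 122.]
44 0.042 [132. 167.] [104. 157.]
46 0.006 [145. 137.] [119. 129.]
46 0.042 [130. 173.] [101. 164.]
64.57284871958005
[ 0.51255829 -0.11865258  0.004     ]
```

servo_tool --fingers '[94, 94, 94, 94, 94, 94, 94, 80, 70, 60, 50, 50, 50, 50, 50, 50]' --travel '[[1, -2, -40], [1, -2, -80], [1, -2, -110], [1, -2, -140], [1, -2, -155], [1, -2, -162], [1, -2, -162], [1, -2, -162], [1, -2, -162], [1, -2, -162], [1, -2, -162], [1, -2, -162], [1, -2, -162], [1, -2, -162], [1, -2, -162], [1, -2, -162]]' --delta_rot '[[0, 0, -1], [0, 0, -1], [0, 0, -1], [0, 0, -1], [0, 0, -1], [0, 0, -1], [0, 0, -1], [0, 0, -1], [0, 0, -1], [0, 0, -1], [0, 0, -1], [0, 0, -1], [0, 0, -1], [0, 0, -1], [0, 0, -1], [0, 0, -1]]' --squeeze 45

```text
clock: 4.83
tool_pos: [0.5352, -0.1295, 0.0886]
ee_rot: [0.229, 0.974, 0.0, -0.0]
force: [-1.6, -1.2, 7.4]
width: 0.0598
```

Run:
```python
from h import *
p=robot.get_image("wrist");cv2.imwrite("pics/w3.png",p["image"])
s=robot.state();print(s["clock"],s["tool_pos"],s["qpos"],s["force"],s["moment"],s["width"],R.from_quat(s["ee_rot"]).as_matrix()[:,1])
```

```text
4.8833 [ 0.53515261 -0.12953067  0.08863615] [-0.23081431  0.41748619  0.43704669  2.02231069 -0.25461054  0.75354864
  1.46976231] [-2.33385197  0.15440451  7.18551296] [-0.12813916  0.25327516 -0.00438926] 0.05943364895192361 [4.45204770e-01 8.95428526e-01 6.83721712e-04]
```

View pics/w3.png

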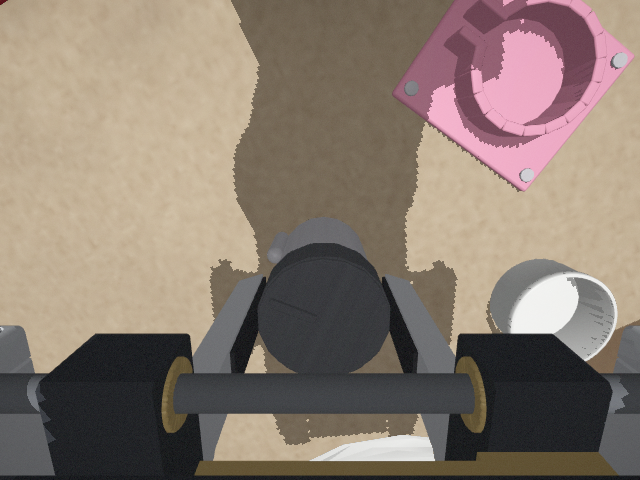

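servo_tool --fingers '[50, 50, 50, 50, 50, 50, 50, 50, 50, 50, 50, 50, 50, 50, 50, 50]' --travel '[[0, 0, 30], [0, 0, 60], [0, 20, 90], [5, 60, 90], [8, 100, 90], [10, 140, 90], [11, 180, 90], [12, 220, 90], [13, 260, 90], [13, 300, 90], [13, 330, 90], [13, 345, 90], [13.5, 352, 90], [13.5, 352, 90], [13.5, 352, 90], [13.5, 352, 90]]' --delta_rot '[[0, 0, 0], [0, 0, 0], [0, 0, 0], [0, 0, 0], [0, 0, 0], [0, 0, 0], [0, 0, 0], [0, 0, 1], [0, 0, 2], [0, 0, 2.2], [0, 0, 2.2], [0, 0, 2.2], [0, 0, 2.2], [0, 0, 2.2], [0, 0, 2.2], [0, 0, 2.2]]'

```text
clock: 6.22
tool_pos: [0.5489, 0.2204, 0.1786]
ee_rot: [0.211, 0.977, 0.0, -0.0]
force: [0.0, -0.5, -2.7]
width: 0.0597
```

Run:
```python
from h import *
p=robot.get_image("wrist");cv2.imwrite("pics/w4.png",p["image"]);np.savez("w4.npz",**{k:p[k] for k in("mtx","xyz","attitude")})
t=robot.get_image("top");cv2.imwrite("pics/t4.png",t["image"])
s=robot.state();print(s["clock"],s["tool_pos"],s["qpos"],s["force"],s["moment"],s["width"],R.from_quat(s["ee_rot"]).as_matrix()[:,1])
```

```text
6.3167 [0.54891234 0.2207542  0.17874437] [-0.7666934   0.34616733  0.34440413  1.85769599 -0.14067243  0.96101382
  0.785261  ] [ 0.5114513  -0.32093142 -3.50183935] [ 0.00100123 -0.02247761  0.08974669] 0.05995484101138611 [4.12465441e-01 9.10973143e-01 4.39203885e-04]
```

View pics/w4.png

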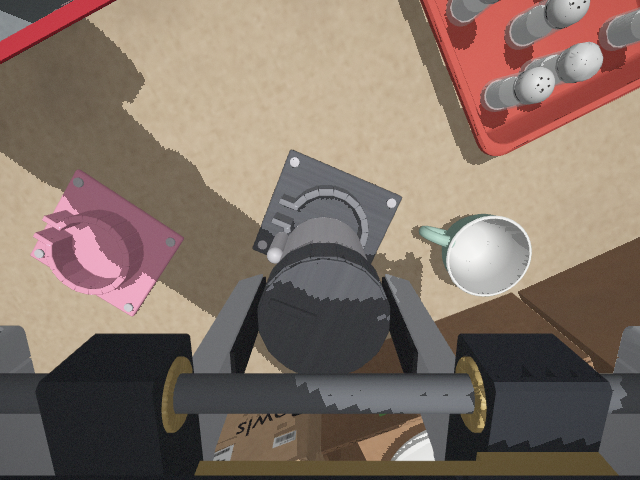

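The jar is held upright with its spine at (275,252). The notch is at (290,213), on the same side. Next I'll overlay the model to check alignment.

```bash
cat > ov.py <<'E'
from fit import *
def draw(img,p,q,L,col,S,o,closed=False):
    pts=np.array([(proj(p,X)-o+.5)*S-.5 for X in tf(q,L)]).round().astype(int)
    cv2.polylines(img,[pts.reshape(-1,1,2)],closed,col,1,cv2.LINE_AA)
th=np.linspace(0,2*np.pi,60)
circ=lambda r,z:np.c_[r*np.cos(th),r*np.sin(th),0*th+z]
def holder(img,p,q,S,o):
    draw(img,p,q,[[-.055,-.05,.006],[.055,-.05,.006],[.055,.05,.006],[-.055,.05,.006]],(0,255,0),S,o,True)
    draw(img,p,q,circ(.036,.034),(0,255,0),S,o);draw(img,p,q,circ(.03,.034),(0,200,100),S,o)
    for s in (1,-1): draw(img,p,q,[[-.03,.0065*s,.034],[-.046,.0065*s,.034]],(0,255,255),S,o)
def jar(img,p,q,z,S,o):
    draw(img,p,q,circ(.03,z+.1),(255,0,255),S,o);draw(img,p,q,circ(.028,z+.004),(255,0,0),S,o)
    for s in (1,-1): draw(img,p,q,[[-.031,.005*s,z+.003],[-.031,.005*s,z+.043]],(0,0,255),S,o)
    draw(img,p,q,[[-.036,0,z+.005],[-.036,0,z+.042]],(0,128,255),S,o)
E
python3 - <<'E' | tail -5
from ov import *
p4=ld("w4.npz");a=cv2.imread("pics/w4.png");o=np.array([235,135]);S=4
c=cv2.resize(a[135:285,235:425],None,fx=S,fy=S,interpolation=2)
holder(c,p4,[.5487,.2222,np.radians(43.3)],S,o)
jar(c,p4,[.5489,.2207,np.radians(43.2)],.0905,S,o)
cv2.imwrite("pics/ov4.png",c)
E
```

```text
ring [0.54873433 0.22202902 0.03563614] [ 0.0004  0.0001  0.0006  0.0004 -0.0008 -0.0008  0.0001]
[0.5098 0.1974 0.034 ]
[0.5219 0.2055 0.034 ]
[0.5221 0.1841 0.034 ]
[0.5332 0.1956 0.034 ]
```

View pics/ov4.png

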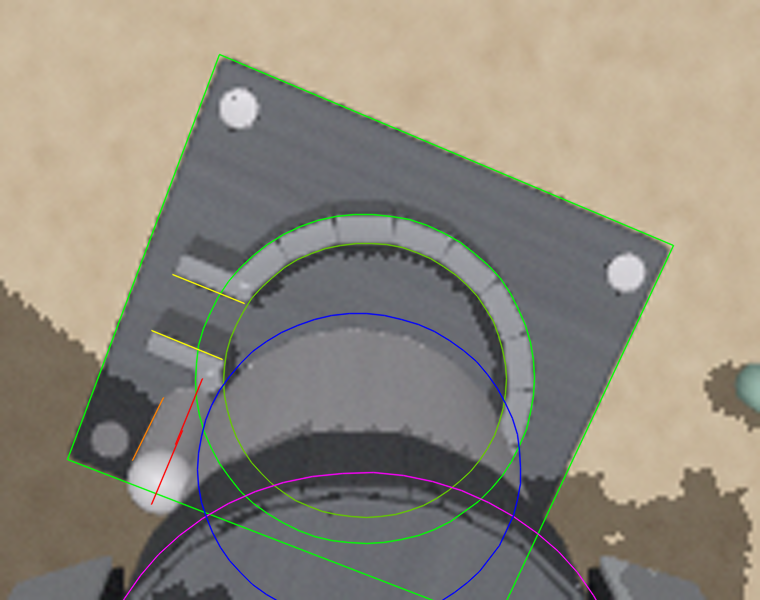

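```bash
python3 - <<'E' | tail -12
from ov import *
p4=ld("w4.npz")
U=lambda u:((u-[235,135])+.5)*4-.5
for ang in (38,40,42,44,46,48):
    for z in (.041,): print(ang,[U(proj(p4,tf([x,y,np.radians(ang)],[-.031,0,.0905+z])[0])).round() for x,y in((.5489,.2207),)])
s=robot.state();print(s["tool_pos"],R.from_quat(s["ee_rot"]).as_matrix()[:,2])
q=[.5489,.2207,0]
for zz in(.1765+.012,.1905):print(zz,U(proj(p4,tf(q,[0,0,zz])[0])))
a=cv2.imread("pics/w4.png")[225:385,245:405];cv2.imwrite("pics/w4d.png",cv2.resize(cv2.convertScaleAbs(a,alpha=1.8,beta=-30),None,fx=3.7,fy=3.7,interpolation=2))
E
```

```text
[0.5219 0.2055 0.034 ]
[0.5221 0.1841 0.034 ]
[0.5332 0.1956 0.034 ]
38 [array([172., 454.])]
40 [array([169., 460.])]
42 [array([166., 466.])]
44 [array([163., 473.])]
46 [array([161., 479.])]
48 [array([159., 486.])]
[0.54891234 0.2207542  0.17874437] [ 6.23107279e-05  4.53913291e-04 -9.99999895e-01]
0.1885 [359.50547854 721.65001979]
0.1905 [359.53034744 729.93550834]
```

View pics/w4d.png

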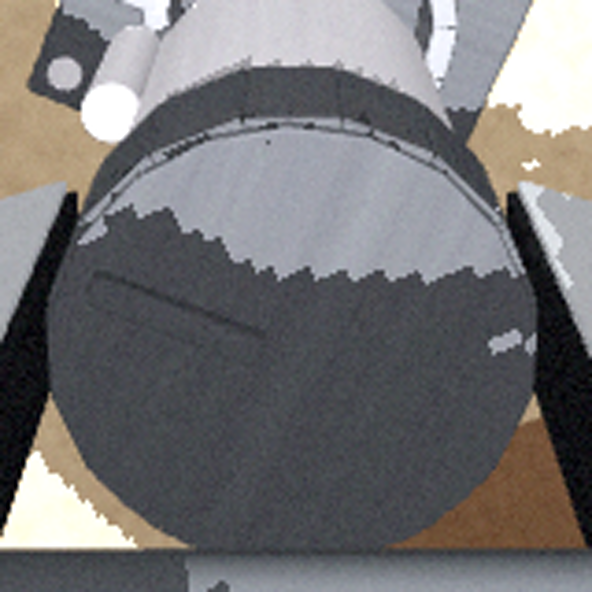

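```bash
python3 - <<'E' | tail -14
from ov import *
p4=ld("w4.npz")
D=lambda x,y:np.array([245+(x+.5)/3.7-.5,225+(y+.5)/3.7-.5])
U=lambda x,y:np.array([235+(x+.5)/4-.5,135+(y+.5)/4-.5])
phi=np.radians(64.6+1.0)
k=np.arange(16)
# visible top-face rim points -> use circumscribed approx r=.0304
rim=[D(48,310),D(537,310),D(295,120),D(120,180),D(470,180),D(75,225),D(512,228),D(50,395),D(190,548)]
foot=[U(360,328)]
ball=U(158,482)
def top_pt(q,z,r,pix):
    X=at_z(p4,*pix,z);return np.hypot(X[0]-q[0],X[1]-q[1])-r
def res(q,withz=True):
    x,y,z,yaw=q
    e=[top_pt((x,y),z+.1,.0304,r) for r in rim]
    b=proj(p4,tf([x,y,yaw],[-.031,0,z+.0415])[0])-ball
    return np.r_[np.array(e)*1000,b*.6]
r=least_squares(res,[.549,.2207,.09,.75]);print("free z",r.x[:3],np.degrees(r.x[3]),r.fun.round(2))
r2=least_squares(lambda q:res([q[0],q[1],.0905,q[2]]),[.549,.2207,.75]);print("fix z",r2.x[:2],np.degrees(r2.x[2]),r2.fun.round(2))
a=cv2.imread("pics/w4.png");o=np.array([235,135]);c=cv2.resize(a[135:385,235:425],None,fx=2.4,fy=2.4,interpolation=2)
x=r2.x
holder(c,p4,[.5487,.2222,np.radians(43.3)],2.4,o);jar(c,p4,x,.0905,2.4,o)
cv2.imwrite("pics/ov4b.png",c)
E
```

```text
[[0.4757, 0.2209, 0.006], [0.554, 0.2952, 0.006], [0.6219, 0.2237, 0.006], [0.5426, 0.1499, 0.006]]
[np.float64(0.0976), np.float64(0.108), np.float64(0.0986), np.float64(0.1083)]
1 [0.55384588 0.218788  ] 48.96157608726485 16927.031957818963 [-29.59  99.07 -30.54  86.3   33.2  -83.92  23.23 -78.09]
-1 [0.54869605 0.2223683 ] 43.3067267894912 3.2153999583657713 [-0.5  -1.21  1.25 -0.19  0.42  0.86 -1.17  0.9 ]
ring [0.54873433 0.22202902 0.03563614] [ 0.0004  0.0001  0.0006  0.0004 -0.0008 -0.0008  0.0001]
[0.5098 0.1974 0.034 ]
[0.5219 0.2055 0.034 ]
[0.5221 0.1841 0.034 ]
[0.5332 0.1956 0.034 ]
free z [0.55083863 0.21934202 0.0886955 ] 43.58245319707949 [-0.4  -0.26 -0.62 -0.26  0.24  0.27  0.41 -0.09 -0.1   0.7   0.27]
fix z [0.5503357  0.21973091] 43.576732928206745 [-0.55 -0.7  -0.65 -0.28  0.02  0.21  0.09 -0.37 -0.68  0.6   0.23]
```

View pics/ov4b.png

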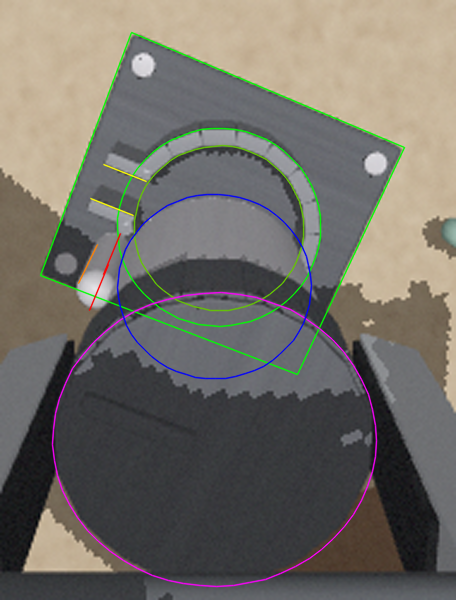

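servo_tool --fingers '[50, 50, 50, 50, 50]' --travel '[[-1.6, 2.5, -20], [-1.6, 2.5, -40], [-1.6, 2.5, -50], [-1.6, 2.5, -50], [-1.6, 2.5, -50]]' --delta_rot '[[0, 0, -0.2], [0, 0, -0.2], [0, 0, -0.2], [0, 0, -0.2], [0, 0, -0.2]]'

```text
clock: 6.73
tool_pos: [0.5474, 0.2226, 0.1289]
ee_rot: [0.213, 0.977, -0.0, -0.0]
force: [-0.4, 0.7, -3.1]
width: 0.0598
```

Run:
```python
from h import *
p=robot.get_image("wrist");cv2.imwrite("pics/w5.png",p["image"]);np.savez("w5.npz",**{k:p[k] for k in("mtx","xyz","attitude")})
s=robot.state();print(s["clock"],s["tool_pos"],s["force"],s["moment"],s["width"])
c=cv2.resize(p["image"][150:350,235:425],None,fx=3,fy=3,interpolation=2);cv2.imwrite("pics/w5c.png",c)
t=robot.get_image("scene");u,v=map(int,proj(t,[.5487,.2222,.07]));c=cv2.resize(t["image"][v-60:v+60,u-70:u+70],None,fx=5,fy=5,interpolation=2);cv2.imwrite("pics/s5c.png",c)
```

```text
6.7833 [0.54784085 0.22293366 0.12950732] [ 0.26825611 -0.21938206 -2.83239545] [ 0.07701392  0.00756746 -0.01777069] 0.05958068963343253
```

View pics/w5c.png

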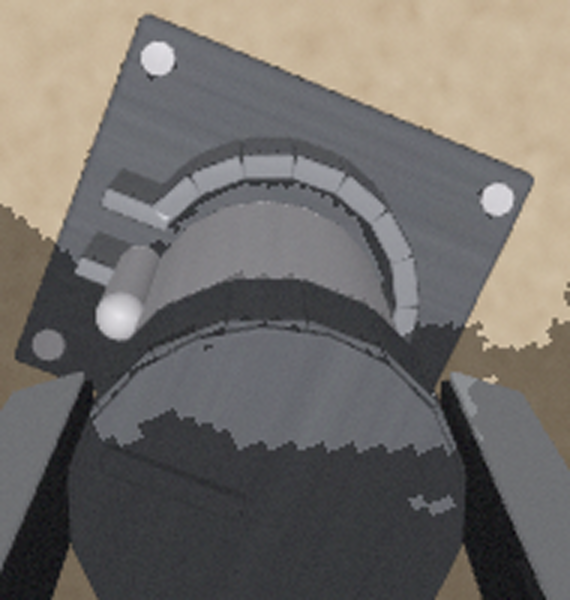

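View pics/s5c.png

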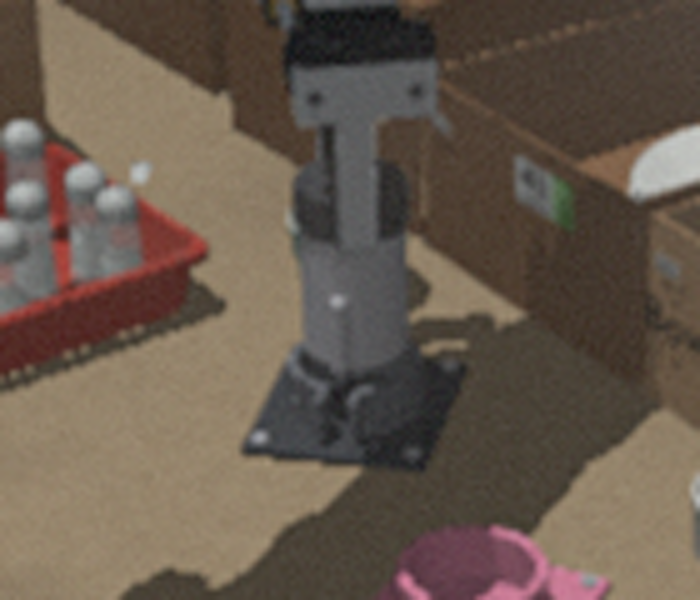

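servo_tool --fingers '[50, 50, 50, 50, 50]' --travel '[[-0.4, 0.3, -4], [-0.4, 0.3, -8], [-0.4, 0.3, -12], [-0.4, 0.3, -15], [-0.4, 0.3, -15]]' --delta_rot '[[0, 0, 0], [0, 0, 0], [0, 0, 0], [0, 0, 0], [0, 0, 0]]'

```text
clock: 7.25
tool_pos: [0.5472, 0.2233, 0.114]
ee_rot: [0.213, 0.977, 0.0, 0.0]
force: [0.4, -0.2, -3.9]
width: 0.0596
```

servo_tool --fingers '[50, 50, 50, 50, 50, 50]' --travel '[[0, 0, -5], [0, 0, -10], [0, 0, -15], [0, 0, -18], [0, 0, -19.5], [0, 0, -19.5]]' --delta_rot '[[0, 0, 0], [0, 0, 0], [0, 0, 0], [0, 0, 0], [0, 0, 0], [0, 0, 0]]'

```text
clock: 7.75
tool_pos: [0.5474, 0.2232, 0.0946]
ee_rot: [0.213, 0.977, 0.0, 0.0]
force: [-2.9, -1.0, 10.5]
width: 0.0597
```

Run:
```python
from h import *
p=robot.get_image("wrist");cv2.imwrite("pics/w6.png",p["image"]);np.savez("w6.npz",**{k:p[k] for k in("mtx","xyz","attitude")})
s=robot.state();print(s["clock"],s["tool_pos"],s["force"],s["moment"],s["width"],s["qpos"])
c=cv2.resize(p["image"][150:350,235:425],None,fx=3,fy=3,interpolation=2);cv2.imwrite("pics/w6c.png",c)
```

```text
7.8 [0.54737689 0.22324295 0.09480217] [-2.50965254 -1.93707455  3.53920912] [-0.42588683  0.78714694 -0.02345189] 0.05956261267947154 [-0.74180938  0.45026921  0.31337289  1.9223007  -0.18925709  0.79667274
  0.81664407]
```

View pics/w6c.png

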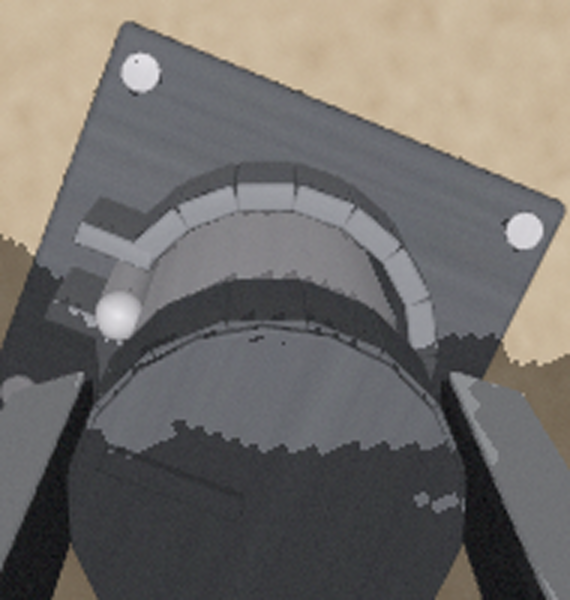

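servo_tool --fingers '[50, 50, 50, 50, 50, 50, 50, 50]' --travel '[[-0.3, -0.3, -0.4], [-0.3, -0.3, -0.4], [-0.3, -0.3, -0.4], [-0.3, -0.3, -0.4], [-0.3, -0.3, -0.4], [-0.3, -0.3, -0.4], [-0.3, -0.3, -0.4], [-0.3, -0.3, -0.4]]' --delta_rot '[[0, 0, 0], [0, 0, 0], [0, 0, 0], [0, 0, 4], [0, 0, 8], [0, 0, 12], [0, 0, 16], [0, 0, 20]]' --squeeze 55

```text
clock: 8.47
tool_pos: [0.5475, 0.223, 0.0947]
ee_rot: [0.039, 0.999, 0.001, 0.0]
force: [-0.4, -0.9, 3.7]
width: 0.0595
```

Run:
```python
from h import *
s=robot.state();print(s["clock"],s["tool_pos"],s["force"],s["moment"],s["width"],s["qpos"][6])
p=robot.get_image("wrist");cv2.imwrite("pics/w7.png",p["image"])
c=cv2.resize(p["image"][100:380,180:460],None,fx=2.1,fy=2.1,interpolation=2);cv2.imwrite("pics/w7c.png",c)
```

```text
8.4667 [0.54751248 0.22296184 0.09470507] [-0.35150704 -0.89378543  3.69294693] [ 0.01060088  0.16411639 -0.21218843] 0.05952415075282432 1.1208688376299865
```

View pics/w7c.png

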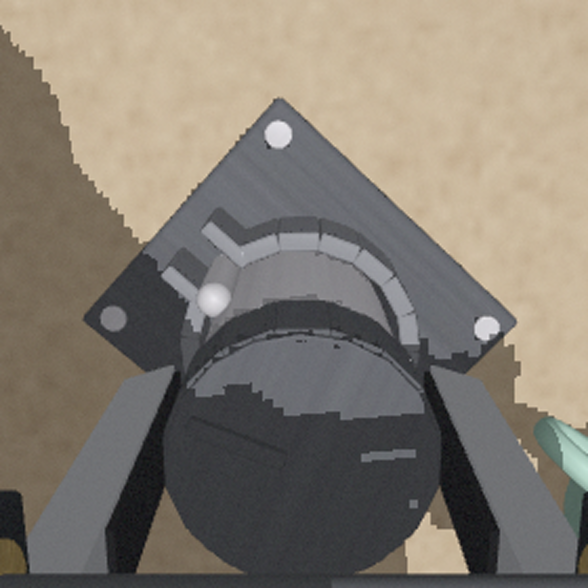

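The cap turns with the jaws: its ridge stays fixed in this view at (235,435). The spine stays in the notch at (213,298), so I'll continue.

servo_tool --fingers '[50, 50, 50, 50, 50, 50, 50, 50, 50, 50, 50, 50, 50, 50]' --travel '[[0, 0, 0], [0, 0, 0], [0, 0, 0], [0, 0, 0], [0, 0, 0], [0, 0, 0], [0, 0, 0], [0, 0, 0], [0, 0, 0], [0, 0, 0], [0, 0, 0], [0, 0, 0], [0, 0, 0], [0, 0, 0]]' --delta_rot '[[0, 0, 5], [0, 0, 10], [0, 0, 15], [0, 0, 20], [0, 0, 25], [0, 0, 30], [0, 0, 35], [0, 0, 40], [0, 0, 45], [0, 0, 50], [0, 0, 55], [0, 0, 59], [0, 0, 59], [0, 0, 59]]'

```text
clock: 9.68
tool_pos: [0.5479, 0.2224, 0.0952]
ee_rot: [-0.46, 0.888, 0.001, 0.0]
force: [-1.9, -3.0, 8.1]
width: 0.0597
```

Run:
```python
from h import *
p=robot.get_image("wrist");cv2.imwrite("pics/w8.png",p["image"])
s=robot.state();print(s["clock"],s["tool_pos"],s["force"],s["moment"],s["width"],s["qpos"][6],np.degrees(np.arctan2(*R.from_quat(s["ee_rot"]).as_matrix()[1::-1,1])))
c=cv2.resize(p["image"][100:380,180:460],None,fx=2.1,fy=2.1,interpolation=2);cv2.imwrite("pics/w8c.png",c)
```

```text
9.7333 [0.54793684 0.22239957 0.09516243] [-1.92656033 -3.49558341  9.47223121] [-0.81457384  0.53579381 -0.06228339] 0.05975160640923557 2.024240441167523 144.75832642782237
```

View pics/w8c.png

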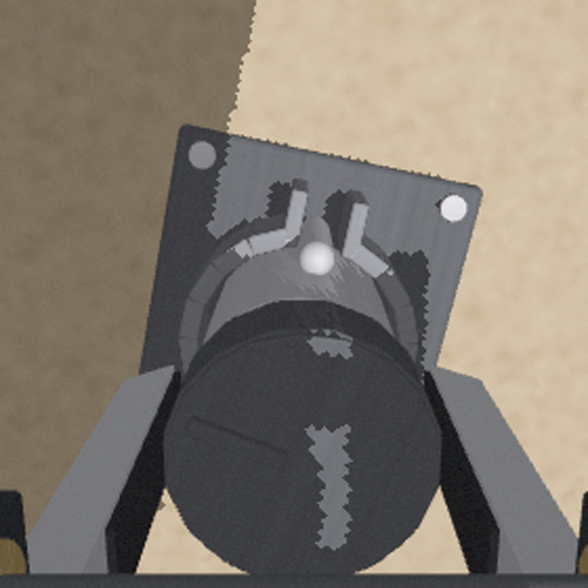

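servo_tool --fingers '[50, 50, 50, 50, 50]' --travel '[[0, 0, 1.5], [0, 0, 3], [0, 0, 4.5], [0, 0, 6], [0, 0, 6]]' --delta_rot '[[0, 0, 0], [0, 0, 0], [0, 0, 0], [0, 0, 0], [0, 0, 0]]'

```text
clock: 10.15
tool_pos: [0.548, 0.2225, 0.1013]
ee_rot: [-0.46, 0.888, 0.0, 0.0]
force: [0.1, -0.8, -0.2]
width: 0.06
```

Run:
```python
from h import *
p=robot.get_image("wrist");cv2.imwrite("pics/w9.png",p["image"])
s=robot.state();print(s["clock"],s["tool_pos"],s["force"],s["moment"],s["width"])
c=cv2.resize(p["image"][100:380,180:460],None,fx=2.1,fy=2.1,interpolation=2);cv2.imwrite("pics/w9c.png",c)
```

```text
10.2 [0.54795421 0.22243281 0.10119023] [ 0.63941954 -1.18633752 -0.19584465] [-0.14803641  0.10044215 -0.02969449] 0.059739459136179784
```

View pics/w9c.png

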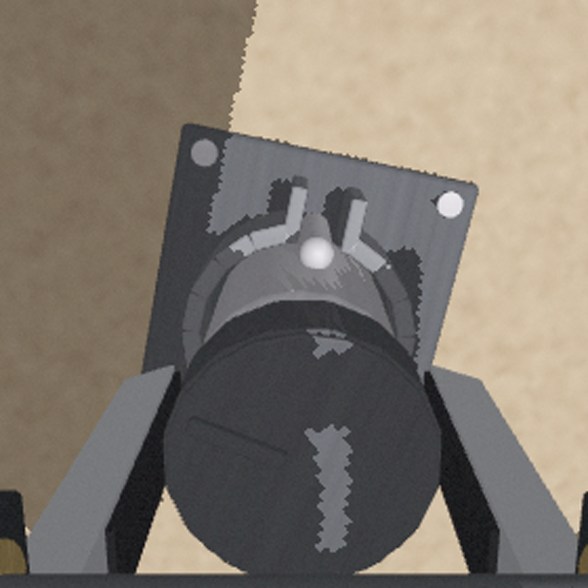

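servo_tool --fingers '[50, 50, 50, 50, 50, 50, 50, 50, 50, 50, 50, 50, 50]' --travel '[[0, 0, 4], [0, 0, 8], [0, 0, 12], [0, 0, 16], [0, 0, 20], [0, 0, 24], [0, 0, 28], [0, 0, 32], [0, 0, 34], [0, 0, 34], [0, 0, 34], [0, 0, 34], [0, 0, 34]]' --delta_rot '[[0, 0, 0], [0, 0, 0], [0, 0, 0], [0, 0, 0], [0, 0, 0], [0, 0, 0], [0, 0, 0], [0, 0, 0], [0, 0, 0], [0, 0, 0], [0, 0, 0], [0, 0, 0], [0, 0, 0]]'

```text
clock: 11.28
tool_pos: [0.5479, 0.2224, 0.135]
ee_rot: [-0.46, 0.888, 0.0, 0.0]
force: [-1.1, -0.0, -1.2]
width: 0.0597
```

Run:
```python
from h import *
p=robot.get_image("wrist")
s=robot.state();print(s["clock"],s["tool_pos"],s["force"],s["moment"],s["width"],np.abs(s["joint_velocities"]).max())
c=cv2.resize(p["image"][100:380,180:460],None,fx=2.1,fy=2.1,interpolation=2);cv2.imwrite("pics/w10c.png",c)
t=robot.get_image("scene");u,v=map(int,proj(t,[.5487,.2222,.07]));c=cv2.resize(t["image"][v-60:v+60,u-70:u+70],None,fx=5,fy=5,interpolation=2);cv2.imwrite("pics/s10c.png",c)
t=robot.get_image("top");cv2.imwrite("pics/t10.png",t["image"])
```

```text
11.3333 [0.54786939 0.22237642 0.13497941] [-0.33017973  0.35780944 -0.18929857] [ 0.0959468   0.05080625 -0.02696478] 0.059303733243031384 0.0016352675224115603
```

View pics/w10c.png

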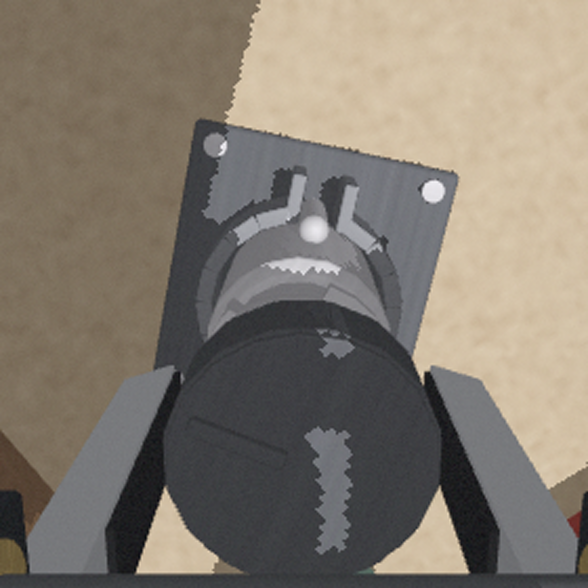

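View pics/s10c.png

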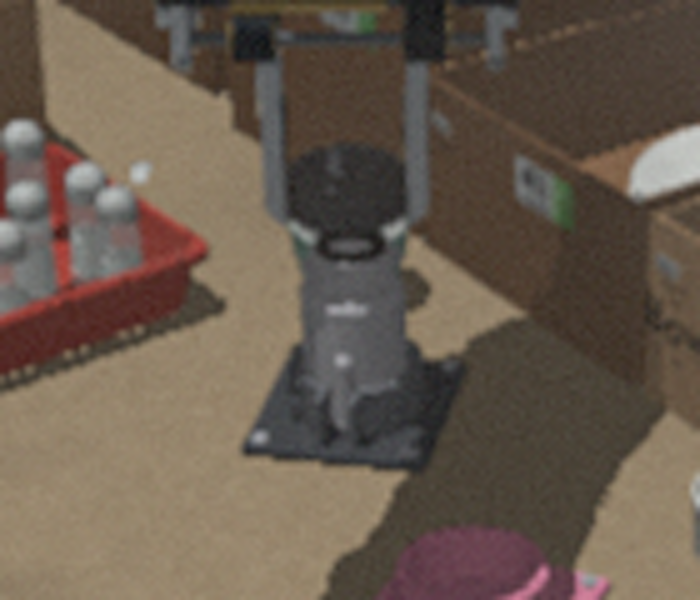

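View pics/t10.png

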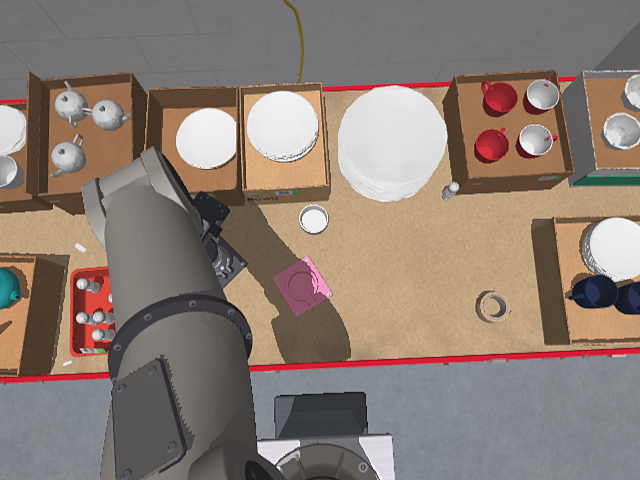

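The cap is held level above the open mouth, and the spine is still in the notch at (314,229). The ramekin (314,219), tape roll (492,305) and shaker (451,190) are unmoved. The arm hides the mint cup in the top view.

```bash
python3 -c "
from bench import robot
print(robot.hand_in())"
```

```text
the job is handed in; nothing more can be done
None
```

The canister stands fully home in the dark holder with its spine in the notch, and the gripper is holding the cap level about 2 cm above the open mouth. I handed the job in at about 11.4 s of the 48 s allowed; no verdict came back.

- **Seating:** I carried the canister by its cap and lowered it until it touched the plate. The tool stopped within about 0.2 mm of the height expected for fully home.
- **Unscrewing:** I turned the cap 79° anticlockwise. The canister stayed braced, and the cap came up without lifting it.
- **Cap at the end:** The last check showed the cap gripped at 59 to 60 mm opening and the arm still. The outside force was near zero, so the cap was not pressing on the canister or holder.
- **Bystanders:** The ramekin, tape roll and shaker are where they started. The arm hid the mint cup in the last top view, so its final position was not measured. The earlier wrist pictures showed it clear of the gripper.

One measurement disagreed. The wrist camera placed the held canister about 1.7 mm from the tool axis. I aligned the canister to the holder using camera measurements for both, and it went in without resistance.

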